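Set the cold-light source to its third click

ROBOT

A 7-joint arm with a two-finger parallel gripper is mounted at the origin on a cart in front of the work surface, level with it; the furniture and walls round the work are solid. World frame = base frame: x ahead of the robot, y to its left, z up, the work surface at z = 0. Lengths are in m, angles in rad, forces in N, time in s.
With the tool pointing down it reaches from about 0.425 to 0.925 m from the base axis. Payload 6.8 kg.
Tool frame: the origin (TCP) lies between the finger pads; the fingertips stand 14 mm ahead of it and the grasp point (between the pads) lies 5 mm behind it; z points along the fingers, y is the line along which they close (so a half turn about z gives the same grasp; the last joint's range is limited). The gripper opens to 85 mm and grips with 20 to 120 N. Pads are 22 mm wide; open, the fingers measure 114 mm over their backs; the gripper's body (76 mm by 85 mm) begins 54 mm behind the grasp point. The pads swing forward as they close: fully open they stand 13 mm farther back than shut.
Start: joints at [1.078, 0.477, 0.022, 1.555, -0.011, 1.109, -0.083], TCP at [0.253, -0.626, 0.245] pointing down, gripper open.
Joint ranges: [-2.96, 2.96], [-0.34, 2.1], [-1.41, 1.46], [0.24, 2.44], [-1.37, 4.51], [0.17, 1.92], [-2.96, 2.96]. Speed limits (rad/s): [2.39, 2.39, 3.14, 3.14, 3.14, 3.14, 3.14].

INTERFACE

Orientations are given as a rotation vector (axis times angle).
In Python, from bench import r, eyes, ticket gives the robot as it stands. The module is installed in compiled form; this text tells all that it offers.
- The arm moves only by the tool arm_command, never from a script. Its argument "plan" is text: rows parted by semicolons, each of 4 numbers parted by spaces: the shift along the tool's x, y, z in m, then the turn about the tool's z in degrees. In form: tx ty tz yaw; .... A call has 1 to 20 rows; each row shifts and turns the commanded pose from where the row before left it, along the tool's axes as they then stand; what a row does not reach is not made up. A row lasts 1/8 s, in which the tool goes at most 62.5 mm and 10.7 degrees, less where a joint would pass 70% of its speed; a pose out of reach is approached as far as the arm can. A call is refused whole if a number of a shift passes 0.0625 or a number of a turn 10.7, either way. A call with a gripper value outside its range is refused whole. "hand" is the closure, from -1 (fully open) to 1 (shut), set as the call begins (left out, the last holds). The fingers move at their own pace and stop on an object; "grip_force" is the grip in N (left out, the last holds). Time passes only in rows, so rows that do not move let the fingers close. It gives the time, the measured TCP pose, the force, the opening and the grip force at its end, in the units of the state.
- r.get_obs(): the state, without advancing time (a new reading comes with each control period).
- eyes.grab_frame(name): name is "side" or "top"; returns (picture, depth): 420x560x3 uint8, red, green, blue; 420x560 float32, m along the optical axis (not along the pixel's ray), 0 where there is no reading.
- eyes.calibration(name): a dict with "fov_y" (degrees; the focal length in pixels is half the picture's height over the tangent of half this angle, whatever the lens; pixels are square), "cx", "cy" (the principal point, pixels), "origin" and "attitude" of the camera in the world. Camera axes: x right, y up, looking along -z (the intrinsics and any distortion apply to the point x, -y, -z); pixel columns grow to the right and rows downward; lengths in m; the calibration is good to about 2 mm. A picture is of the moment at which its call begins. calibration takes no time and is no camera call.
- ticket.hand_in(): hands the job in; it is judged then, once.
The state is a dict: "clock": time; "joints": joint angles; "qvel": joint speeds; "tau": joint torques, N m; "tcp_pos": TCP position; "orientation": TCP orientation; "contact_force": force on the tool from outside, world axes, zero at the start; "moment": the same for the moment, N m; "grip_width": finger opening in m; "gripper_force": force on a finger pad.
Only numpy, scipy, OpenCV 4.12 (cv2) and the standard library are available. Lean on these libraries where they do the work, as an engineer would, in place of code of your own. Each camera call takes 0.05 s, during which the arm holds its last target. There are 200 camera calls.

TASK

The gold band on the steel block is to be inspected under the cold-light source. With the fingertips, press the lamp's round green button to switch it on while its red dimmer lever still stands closed at the right, then push the lever to the left along its slot, click by click, to the third click (its white line level with the third dot), without going past it, and leave it resting there. Grip and lift nothing, do not force the lever, and do not shove the lamp or the things lying about.

Things in the scene. Friction and masses are not known exactly. Their poses are not given: they have to be found in the camera images.
- lamp: Cold-light source: loose 3.2 kg grey box, 160 mm deep (x), 200 mm wide (y), its black top panel 94 mm above its underside. Origin: centre of its underside, on the bench; x to its rear (away from the robot), y to its left, z up; yaw up to 0.35. Two gooseneck light guides leave its left side and bend up to 0.16 m high, 0.10 to 0.22 m left of its centre; on the panel nothing is higher than the lever
- dimmer (a joint): Lever's slide, m: 0 = closed stop at the right, growing to the lamp's left (+y of lamp); end stop 0.089. It runs freely from 0 to 0.014 (closed; starts there), then clicks into notches at 0.028, 0.042, 0.056, 0.070, 0.084, crests halfway between, the first at 0.021. A notch resists with about 5 N, fading to 0 at the crest; there it snaps ahead. Let go within 5 mm of a notch, it centres itself
- dimmer_top (a point): Centre of the top of the dimmer lever's red knob: 26 mm long (lamp x), 12 mm wide (lamp y), standing from 5 to 26 mm above the top panel. A white line across the knob shows its middle; in front of the slot an open ring marks closed and five white dots of growing size, from right to left, mark the clicks
- power (a joint): Travel of the on/off button, m: 0 = released, 0.005 = fully down (4 N, it springs back); it switches at 0.0035
- power_top (a point): Centre of the top of the round green button, 20 mm across, 21 mm above the top panel, at the rear right of the panel; its steel collar is 36 mm across and 12 mm high
- steel_block: Polished steel bench block, 62 x 62 x 19 mm, under the light guides; a bystander. Origin: centre of its underside
- band: Gold-coloured ring band, 23 mm across and 6 mm high, lying on the steel block; not to be touched. Origin: centre of its underside
- loupe: Folding loupe, black, 28 x 71 x 17 mm, lying on the bench; a bystander
- tweezers: Steel tweezers, 145 mm, lying on the bench; a bystander
- pliers_round: Black-handled pliers, 153 mm, lying on the bench; a bystander
- tin_small: Round metal tin, 65 mm across, 28 mm high; a bystander
- eraser: Grey rubber block, 22 x 46 x 14 mm; a bystander
- ring_clamp: Wooden ring clamp, 130 mm, lying on the bench; a bystander
- glue: Small white glue bottle with a blue cap, 28 mm across, 70 mm high; a bystander
- brass_brush: Wooden-handled brass brush, 199 mm, lying on the bench; a bystander

How it is judged:
On the way:
1. the button is pressed while the dimmer lever still stands closed (value of joint power above 0.0035 m and value of joint dimmer below 0.016 m), for 0.1 s.
At the end, for the whole second after the job is handed in: the dimmer lever rests in the third notch (within 3 mm of 0.056), the button is released and the lamp stands within 15 mm of where it stood (value of joint dimmer between 0.053 and 0.059 m and velocity of joint dimmer between -0.005 and 0.005 m/s and value of joint power below 0.001 m and distance of lamp from where it was at the start of the episode below 0.015 m); the robot touches nothing.
It fails at once if the lever goes past the third click (value of joint dimmer above 0.0625 m).
It fails at once if the lamp is lifted or tipped (height (world z) of lamp above 0.006 m or angle between lamp's own z axis and vertical above 0.06 rad).
It fails at once if the lamp is shoved by more than 15 mm (distance of lamp from where it was at the start of the episode above 0.015 m).
It fails at once if the lever is pinched or forced (over 20 N) (contact force between the fingers and dimmer above 20 N).
It fails at once if a bystander is moved by more than 15 mm (distance of any of steel_block, band, loupe, tweezers, pliers_round, tin_small, eraser, ring_clamp, glue, brass_brush from where it was at the start of the episode above 0.015 m).
It also fails if it takes over 59 s, if anything falls off the work surface, if the arm or the gripper's body presses on something with over 40 N, if the wrist force passes 120 N, or if a joint passes its speed limit or range.

## Working session

There is one attempt and no reset: what is moved stays moved. The work goes in short steps, Python scripts to look and compute and a tool call to move; the robot and the scene stay as the last step left them, time stands still between calls to the robot, and variables do not carry over. Pictures are saved under pics/ and viewed, at most 10 in all, crops included, and the job is handed in when it is done.

Besides the shell and the picture viewer there is one more tool, called as name(argument=value, ...) on one line, values as JSON. arm_command: Moves the arm, as the interface text tells. Its arguments: {"type":"object","properties":{"plan":{"type":"string"},"hand":{"type":"number"},"grip_force":{"type":"number"}},"required":["plan"]}

```bash
mkdir -p pics
cat > h.py <<'E'
import numpy as np, cv2
from bench import r, eyes, ticket
from scipy.spatial.transform import Rotation as R
def att(c):
    a=np.array(c["attitude"],float)
    if a.shape==(3,3): return a
    if a.size==3: return R.from_rotvec(a).as_matrix()
    return R.from_quat(a).as_matrix()
def grab(n,f):
    p,d=eyes.grab_frame(n); np.savez('pics/'+f+'.npz',p=p,d=d); cv2.imwrite('pics/'+f+'.png',p[:,:,::-1]); return p,d
def pw(n,u,v,d):
    c=eyes.calibration(n); f=210/np.tan(np.radians(c["fov_y"])/2)
    u,v,d=map(np.asarray,(u,v,d))
    P=np.stack([(u-c["cx"])/f*d,-(v-c["cy"])/f*d,-d],-1)
    return P@att(c).T+np.array(c["origin"])
E
python3 - <<'E'
from h import *
for n in("side","top"):
    print(n,eyes.calibration(n)); grab(n,n+'0')
print(r.get_obs())
E
```

```text
side {'fov_y': 54.69360611494259, 'cx': 286.08017723734264, 'cy': 207.114371125986, 'origin': array([0.19195429, 0.95497113, 0.79536378]), 'attitude': array([ 0.2441476 , -1.44673493, -2.50135145])}
top {'fov_y': 45.145046937400856, 'cx': 276.68089983340303, 'cy': 210.77429066850777, 'origin': array([ 0.22700655, -0.17077821,  1.70113759]), 'attitude': array([ 0.15395415, -0.16384948, -1.59563734])}
{'clock': 0.1, 'joints': array([ 1.07791956,  0.47774457,  0.02232487,  1.55636179, -0.01149406,
        1.10928975, -0.08309253]), 'qvel': array([-0.00152136, -0.00160883,  0.00056126, -0.00243592,  0.00040855,
       -0.00011834,  0.00071647]), 'tau': array([ 4.50463340e-03, -5.97765148e+01,  1.61390796e+00, -2.81956851e+01,
        1.28413725e-02,  5.02125462e-03,  3.89918523e-05]), 'tcp_pos': array([ 0.2531688 , -0.62516807,  0.24440049]), 'orientation': array([-3.08203000e+00, -6.00445699e-01,  6.86604051e-04]), 'contact_force': array([-0.27181404,  0.29067786, -0.66100506]), 'moment': array([-0.02361612,  0.01065516, -0.01245723]), 'gripper_force': 0.0, 'grip_width': 0.08556682875029814}
```

View pics/top0.png

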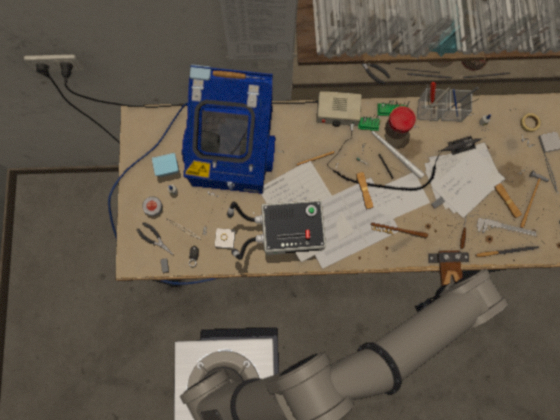

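View pics/side0.png

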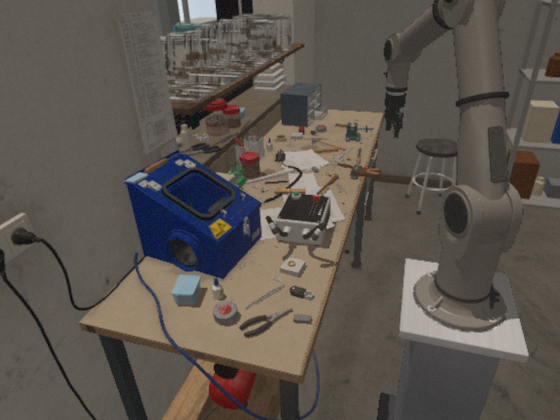

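The top view shows the lamp around (293,226), with the green button at (311,210), the red lever at (308,234) and the dots along row 243. The side view shows the same lamp at (303,215). Next I'll measure these points.

Run:
```python
from h import *
z=np.load('pics/top0.npz');p=z['p'];d=z['d']
cv2.imwrite('pics/crop1.png',cv2.resize(p[195:260,255:335,::-1],None,fx=9,fy=9,interpolation=cv2.INTER_CUBIC))
for n in('top','side'):
    z=np.load(f'pics/{n}0.npz');p=z['p'].astype(int);d=z['d']
    v,u=np.mgrid[:420,:560]; W=pw(n,u,v,d)
    box=(W[...,0]>.4)&(W[...,0]<.8)&(W[...,1]>-.5)&(W[...,1]<.05)&(W[...,2]>.085)&(W[...,2]<.14)
    Rr,G,B=p[...,0],p[...,1],p[...,2]
    for nm,m in(('red',(Rr>120)&(G<90)&(B<90)),('green',(G>Rr+35)&(G>B+15))):
        m=m&box; c,l,s,ce=cv2.connectedComponentsWithStats(m.astype(np.uint8))
        for i in range(1,c):
            if s[i,4]>3: print(n,nm,s[i],W[l==i].mean(0).round(4),np.ptp(W[l==i],0).round(3),np.percentile(W[l==i][:,2],[10,50,90]).round(4))
    m=box&(W[...,2]<.1)&(Rr+G+B<150)
    c,l,s,ce=cv2.connectedComponentsWithStats(m.astype(np.uint8)); i=1+np.argmax(s[1:,4])
    P=W[l==i]; rc=cv2.minAreaRect((P[:,:2]*1000).astype(np.float32)); print(n,'panel',rc,P[:,2].mean())
    print('dist bench', np.median(W[(abs(W[...,2])<.02)&(W[...,0]>.45)&(W[...,0]<.8)&(abs(W[...,1]+.2)<.3)],0))
```

```text
top red [306 230   4   8  24] [ 0.4728 -0.2814  0.1182] [0.024 0.013 0.037] [0.1132 0.1194 0.1254]
top green [309 207   5   6  24] [ 0.5509 -0.2959  0.1156] [0.016 0.013 0.012] [0.1121 0.1155 0.1192]
top panel ((691.2544555664062, -158.01641845703125), (8.777007102966309, 25.783002853393555), 24.02237892150879) 0.09419134604942743
dist bench [ 0.62259689 -0.27831461  0.00221131]
side red [313 195   7   3   9] [ 0.4717 -0.278   0.1184] [0.022 0.009 0.005] [0.1168 0.118  0.1199]
side green [294 192   4   3  10] [ 0.55   -0.2912  0.1135] [0.011 0.013 0.007] [0.112  0.1136 0.1148]
side panel ((506.2912292480469, -237.66595458984375), (140.94564819335938, 182.64251708984375), 2.6374826431274414) 0.09274514172404412
dist bench [ 0.58935622 -0.04054556 -0.00088399]
```

View pics/crop1.png

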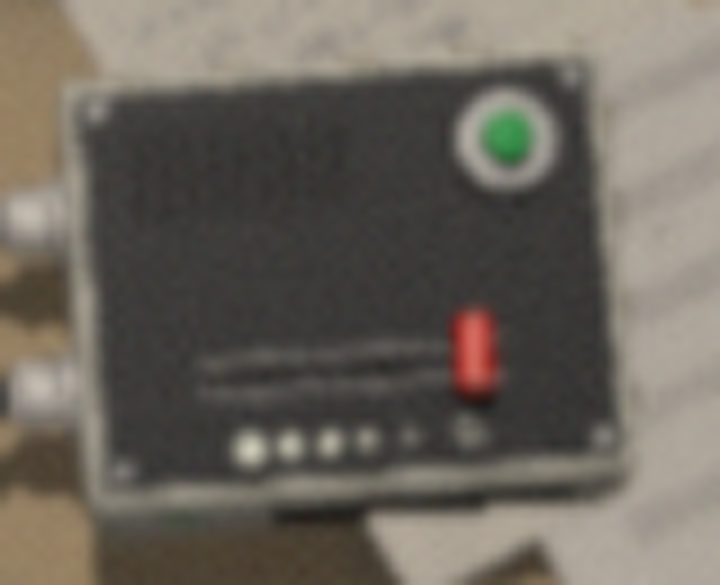

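The crop shows the lever standing closed next to the ring at crop (470,432), with dots 1 to 5 at crop x 412, 368, 330, 291 and 250. The heights of 0.115 and 0.119 match what was given. I'll get the lamp axes and the dot scale, and start by turning and closing the hand.

```bash
cat >> h.py <<'E'
def onplane(n,u,v,z):
    c=eyes.calibration(n); o=np.array(c["origin"]); q=pw(n,u,v,np.ones_like(u,dtype=float))-o
    return o+q*((z-o[2])/q[...,2])[...,None]
def togo(t,yaw=None):
    s=r.get_obs(); M=R.from_rotvec(s["orientation"]).as_matrix()
    print('tcp',s["tcp_pos"].round(4),'toolx yaw deg',np.degrees(np.arctan2(M[1,0],M[0,0])).round(2),'tilt z',M[:,2].round(3),'F',s["contact_force"].round(2))
    print('tool shift',(M.T@(np.array(t)-s["tcp_pos"])).round(4), 't',s['clock'])
E
python3 - <<'E'
from h import *
C=lambda a:(255+(np.array([q[0] for q in a],float)+.5)/9-.5,195+(np.array([q[1] for q in a],float)+.5)/9-.5)
u,v=C([(412,436),(368,439),(330,443),(291,446),(250,450),(470,432)]); D=onplane('top',u,v,.094); print(D.round(4))
a=np.polyfit(D[:5,1],D[:5,0],1); print('yaw dots',np.degrees(np.arctan(-a[0])))
u,v=C([(98,112),(570,75),(602,435),(122,470)]); S=onplane('top',u,v,.094);print(S.round(4),S.mean(0))
print('yaws',[np.degrees(np.arctan2(-w[0],w[1])) for w in (S[0]-S[1],S[3]-S[2])],[np.degrees(np.arctan2(w[1],w[0])) for w in (S[0]-S[3],S[1]-S[2])])
u,v=C([(475,350)]); print('knob',onplane('top',u,v,.12)); u,v=C([(509,138)]); print('btn',onplane('top',u,v,.115))
togo([.5505,-.2935,.25])
E
```

```text
[[ 0.4474 -0.2586  0.094 ]
 [ 0.4469 -0.2429  0.094 ]
 [ 0.4458 -0.2293  0.094 ]
 [ 0.4452 -0.2154  0.094 ]
 [ 0.4442 -0.2007  0.094 ]
 [ 0.4483 -0.2793  0.094 ]]
yaw dots 3.2587019132741486
[[ 0.5688 -0.1499  0.094 ]
 [ 0.5773 -0.3211  0.094 ]
 [ 0.4457 -0.3262  0.094 ]
 [ 0.4384 -0.155   0.094 ]] [ 0.50755837 -0.23805753  0.094     ]
yaws [np.float64(2.839667692491657), np.float64(2.438452790923363)] [np.float64(2.224286241381123), np.float64(2.2508564602150845)]
knob [[ 0.47366248 -0.2805347   0.12      ]]
btn [[ 0.55039912 -0.29629533  0.115     ]]
tcp [ 0.2532 -0.6252  0.2444] toolx yaw deg 22.05 tilt z [-0.001  0.002 -1.   ] F [-0.27  0.29 -0.66]
tool shift [ 0.4001 -0.1958 -0.0053] t 0.1
```

arm_command(plan="0 0 0 -10; 0 0 0 -10; 0 0 0 -10; 0 0 0 -10; 0 0 0 -10; 0 0 0 -10; 0 0 0 -10; 0 0 0 0; 0 0 0 0", hand=1, grip_force=20)

```text
clock: 1.23
tcp_pos: [0.2532, -0.6255, 0.245]
orientation: [-2.185, -2.257, -0.0]
contact_force: [-0.5, 0.5, 0.4]
grip_width: 0.0001
gripper_force: 0.0
```

arm_command(plan="0 0 0 -0.7; 0.02 0.02 0 0; 0.04 0.04 0 0; 0.04 0.04 0 0; 0.04 0.04 0 0; 0.04 0.04 0 0; 0.04 0.04 0 0; 0.04 0.04 0 0; 0.037 0.032 0.02 0; 0.02 0.02 0.03 0; 0 0 0.03 0; 0 0 0 0; 0 0 0 0")

```text
clock: 2.85
tcp_pos: [0.5502, -0.2949, 0.1665]
orientation: [2.168, 2.272, 0.0]
contact_force: [-0.2, 0.0, 0.2]
grip_width: -0.0003
gripper_force: 0.0
```

Run:
```python
from h import *
togo([.5505,-.2945,.134])
p,d=grab('side','side1')
cv2.imwrite('pics/crop2.png',cv2.resize(p[150:250,250:370,::-1],None,fx=6,fy=6,interpolation=cv2.INTER_CUBIC))
```

```text
tcp [ 0.5502 -0.2949  0.1665] toolx yaw deg 92.67 tilt z [ 0.001 -0.001 -1.   ] F [-0.16  0.03  0.16]
tool shift [0.0004 0.0003 0.0325] t 2.85
```

View pics/crop2.png

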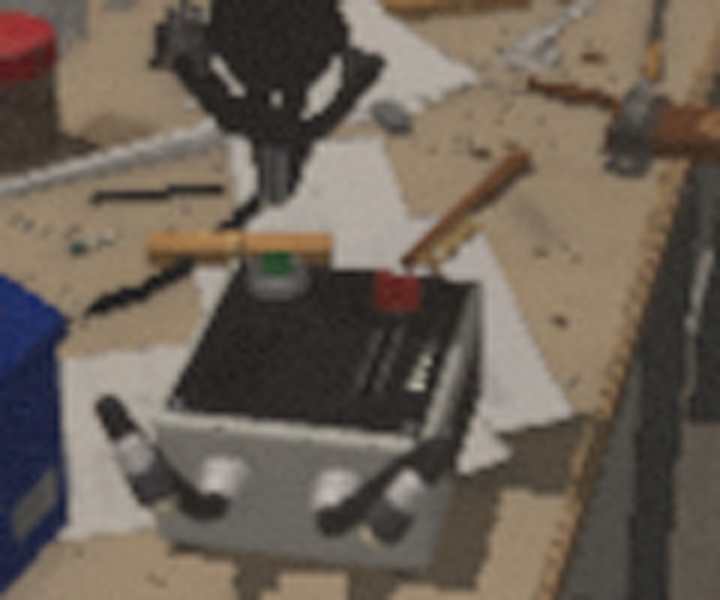

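The side crop shows the shut fingertips at (277,195), directly above the green button at (278,262). I'll lower slowly and press.

arm_command(plan="0 0 0.02 0; 0 0 0.012 0; 0 0 0.0025 0; 0 0 0.002 0; 0 0 0.002 0; 0 0 0.0015 0; 0 0 0 0")

```text
clock: 3.78
tcp_pos: [0.5499, -0.2941, 0.1256]
orientation: [2.167, 2.274, -0.0]
contact_force: [-1.9, 0.4, 2.8]
grip_width: -0.0001
gripper_force: 1.5
```

arm_command(plan="0 0 0.001 0; 0 0 0.0005 0; 0 0 0 0; 0 0 0 0")

```text
clock: 4.28
tcp_pos: [0.5499, -0.2941, 0.1241]
orientation: [2.167, 2.274, -0.0]
contact_force: [-1.7, 0.1, 5.7]
grip_width: 0.0001
gripper_force: 2.5
```

arm_command(plan="0 0 0.0007 0; 0 0 0 0; 0 0 0 0")

```text
clock: 4.65
tcp_pos: [0.55, -0.2941, 0.124]
orientation: [2.167, 2.274, -0.0]
contact_force: [-3.7, 2.4, 9.4]
grip_width: 0.0001
gripper_force: 4.7
```

The button bottomed out: the force rose with no more travel. Now I'll rise and move to the right of the lever.

arm_command(plan="0 0 -0.01 0; 0 0 -0.03 0; 0 -0.025 -0.012 0; -0.0085 -0.035 0 0; 0 -0.0175 0 0; 0 0 0.02 0; 0 0 0 0; 0 0 0 0")

```text
clock: 5.65
tcp_pos: [0.4736, -0.306, 0.1555]
orientation: [2.167, 2.275, 0.001]
contact_force: [0.1, -0.2, -0.2]
grip_width: 0.0002
gripper_force: 0.0
```

Run:
```python
from h import *
togo([.473,-.306,.118])
p,d=grab('top','top2'); q,_=grab('side','side2')
a=cv2.resize(p[195:260,255:335,::-1],(640,520),interpolation=cv2.INTER_CUBIC)[:300*2,:400*2]
b=cv2.resize(q[160:225,270:350,::-1],(640,520),interpolation=cv2.INTER_CUBIC)
cv2.imwrite('pics/crop3.png',cv2.resize(np.hstack([a,b]),(800,325)))
```

```text
tcp [ 0.4736 -0.306   0.1555] toolx yaw deg 92.79 tilt z [ 0.001  0.    -1.   ] F [ 0.15 -0.17 -0.19]
tool shift [-0.     -0.0006  0.0375] t 5.65
```

View pics/crop3.png

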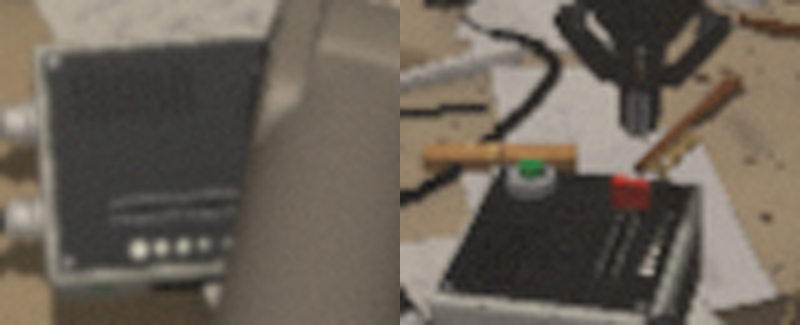

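The top view is blocked by the arm, though the dots can be seen at (140–230,248). The side view on the right shows the fingertips at (640,130), above and behind the red lever at (630,190). I'll lower and approach contact.

arm_command(plan="0 0 0.02 0; 0 0 0.0125 0; 0 0 0.005 0; 0 0 0 0; 0.003 0 0 0; 0.002 0 0 0; 0.002 0 0 0; 0.002 0 0 0; 0 0 0 0")

```text
clock: 6.88
tcp_pos: [0.4724, -0.2972, 0.1177]
orientation: [2.167, 2.274, -0.0]
contact_force: [-0.2, 0.6, -0.1]
grip_width: -0.0001
gripper_force: 0.0
```

arm_command(plan="0.002 0 0 0; 0.002 0 0 0; 0.002 0 0 0; 0.002 0 0 0; 0 0 0 0")

```text
clock: 7.5
tcp_pos: [0.472, -0.2888, 0.1175]
orientation: [-2.167, -2.274, -0.0]
contact_force: [-0.4, 0.8, 0.3]
grip_width: -0.0002
gripper_force: 0.0
```

```bash
cat >> h.py <<'E'
def red(f):
    p,d=grab('side',f); c=p[175:225,290:335].astype(int)
    w=np.clip(c[...,0]-np.maximum(c[...,1],c[...,2])-40,0,None).astype(float)
    v,u=np.mgrid[175:225,290:335]; u=(u*w).sum()/w.sum(); v=(v*w).sum()/w.sum()
    P=onplane('side',np.array([u]),np.array([v]),.112)[0]; print('red px',round(u,2),round(v,2),P.round(4),int((w>0).sum()))
E
python3 - <<'E'
from h import *
import h
# reference from the earlier pictures
real=h.grab
for f in('side0','side1','side2'):
    z=np.load(f'pics/{f}.npz'); h.grab=lambda n,g:(z['p'],z['d']); red(f)
h.grab=real; red('side3'); togo([.473,-.28,.118])
E
```

```text
red px 314.64 196.47 [ 0.4779 -0.2852  0.112 ] 54
red px 313.94 197.13 [ 0.4791 -0.2798  0.112 ] 53
red px 314.35 196.46 [ 0.4789 -0.2851  0.112 ] 60
red px 314.02 197.59 [ 0.478  -0.2766  0.112 ] 60
tcp [ 0.472  -0.2888  0.1175] toolx yaw deg 92.77 tilt z [-0.  0. -1.] F [-0.11 -0.17  0.9 ]
tool shift [ 0.0088  0.0014 -0.0005] t 7.55
```

arm_command(plan="0.002 0 0 0; 0.001 0 0 0; 0.001 0 0 0; 0 0 0 0")

```text
clock: 8.05
tcp_pos: [0.4718, -0.2857, 0.1176]
orientation: [2.168, 2.273, -0.0]
contact_force: [0.6, -4.0, -1.5]
grip_width: -0.0001
gripper_force: 1.6
```

arm_command(plan="0.001 0 0 0; 0 0 0 0")

```text
clock: 8.3
tcp_pos: [0.4718, -0.2846, 0.1176]
orientation: [2.168, 2.274, -0.0]
contact_force: [0.2, -3.7, -3.5]
grip_width: 0.0001
gripper_force: 2.0
```

arm_command(plan="0.001 0 0 0; 0 0 0 0")

```text
clock: 8.55
tcp_pos: [0.4717, -0.2829, 0.1175]
orientation: [-2.167, -2.274, -0.0]
contact_force: [-0.2, -2.9, -1.2]
grip_width: 0.0002
gripper_force: 1.2
```

arm_command(plan="0.001 0 0 0; 0 0 0 0")

```text
clock: 8.8
tcp_pos: [0.4716, -0.2815, 0.1176]
orientation: [-2.166, -2.274, -0.0]
contact_force: [0.0, -0.2, -0.7]
grip_width: 0.0
gripper_force: 0.4
```

arm_command(plan="0.001 0 0 0; 0 0 0 0")

```text
clock: 9.05
tcp_pos: [0.4716, -0.2807, 0.1176]
orientation: [-2.167, -2.274, -0.0]
contact_force: [-0.6, 0.5, 0.9]
grip_width: 0.0002
gripper_force: 0.1
```

arm_command(plan="0.001 0 0 0; 0 0 0 0")

```text
clock: 9.3
tcp_pos: [0.4716, -0.2799, 0.1176]
orientation: [-2.167, -2.274, -0.0]
contact_force: [0.6, 0.3, 0.7]
grip_width: 0.0
gripper_force: 0.0
```

First crest passed at TCP y ≈ -0.282. The next ones should be at -0.268 and -0.254.

arm_command(plan="0.001 0 0 0; 0.001 0 0 0; 0.001 0 0 0; 0.001 0 0 0; 0.001 0 0 0; 0 0 0 0")

```text
clock: 10.05
tcp_pos: [0.4714, -0.2752, 0.1176]
orientation: [2.167, 2.274, 0.0]
contact_force: [-0.4, 0.2, -0.9]
grip_width: -0.0001
gripper_force: 0.0
```

arm_command(plan="0.001 0 0 0; 0.001 0 0 0; 0 0 0 0")

```text
clock: 10.42
tcp_pos: [0.4713, -0.2732, 0.1176]
orientation: [2.167, 2.274, -0.0]
contact_force: [-0.2, 0.9, -0.8]
grip_width: -0.0
gripper_force: 0.0
```

arm_command(plan="0.001 0 0 0; 0.001 0 0 0; 0 0 0 0")

```text
clock: 10.8
tcp_pos: [0.4712, -0.2718, 0.1177]
orientation: [2.168, 2.273, -0.0]
contact_force: [0.7, -2.7, 0.0]
grip_width: -0.0001
gripper_force: 1.4
```

arm_command(plan="0.001 0 0 0; 0 0 0 0")

```text
clock: 11.05
tcp_pos: [0.4711, -0.271, 0.1177]
orientation: [2.168, 2.273, -0.0]
contact_force: [1.0, -4.5, -1.2]
grip_width: 0.0003
gripper_force: 2.4
```

arm_command(plan="0.001 0 0 0; 0 0 0 0")

```text
clock: 11.3
tcp_pos: [0.4711, -0.2691, 0.1176]
orientation: [-2.167, -2.274, -0.0]
contact_force: [0.0, -2.6, 0.2]
grip_width: -0.0
gripper_force: 1.4
```

arm_command(plan="0.001 0 0 0; 0 0 0 0")

```text
clock: 11.55
tcp_pos: [0.471, -0.2675, 0.1176]
orientation: [-2.166, -2.274, -0.001]
contact_force: [-0.8, -0.6, 1.1]
grip_width: 0.0003
gripper_force: 0.6
```

arm_command(plan="0.001 0 0 0; 0 0 0 0")

```text
clock: 11.8
tcp_pos: [0.471, -0.2666, 0.1175]
orientation: [-2.167, -2.274, -0.001]
contact_force: [0.6, 0.1, 0.1]
grip_width: -0.0001
gripper_force: 0.0
```

arm_command(plan="0.001 0 0 0; 0.001 0 0 0; 0.001 0 0 0; 0.001 0 0 0; 0.001 0 0 0; 0.001 0 0 0; 0 0 0 0")

```text
clock: 12.68
tcp_pos: [0.4707, -0.2612, 0.1176]
orientation: [-2.167, -2.274, 0.0]
contact_force: [-0.1, -0.5, 0.2]
grip_width: 0.0
gripper_force: 0.0
```

arm_command(plan="0.001 0 0 0; 0.001 0 0 0; 0 0 0 0")

```text
clock: 13.05
tcp_pos: [0.4706, -0.2593, 0.1176]
orientation: [2.168, 2.274, 0.0]
contact_force: [0.5, 0.1, 0.5]
grip_width: -0.0001
gripper_force: 0.0
```

arm_command(plan="0.001 0 0 0; 0 0 0 0")

```text
clock: 13.3
tcp_pos: [0.4705, -0.2586, 0.1176]
orientation: [2.168, 2.274, -0.0]
contact_force: [0.8, -1.8, 0.1]
grip_width: 0.0002
gripper_force: 0.5
```

arm_command(plan="0.001 0 0 0; 0 0 0 0")

```text
clock: 13.55
tcp_pos: [0.4705, -0.2578, 0.1177]
orientation: [2.168, 2.273, -0.0]
contact_force: [0.3, -1.7, -0.9]
grip_width: -0.0001
gripper_force: 1.3
```

arm_command(plan="0.001 0 0 0; 0 0 0 0")

```text
clock: 13.8
tcp_pos: [0.4705, -0.257, 0.1177]
orientation: [2.168, 2.273, -0.001]
contact_force: [-0.2, -5.2, -1.7]
grip_width: 0.0001
gripper_force: 2.5
```

arm_command(plan="0.001 0 0 0; 0 0 0 0")

```text
clock: 14.05
tcp_pos: [0.4704, -0.2553, 0.1177]
orientation: [-2.168, -2.274, -0.0]
contact_force: [-0.8, -3.3, -0.9]
grip_width: 0.0001
gripper_force: 1.6
```

arm_command(plan="0.001 0 0 0; 0 0 0 0")

```text
clock: 14.3
tcp_pos: [0.4703, -0.2536, 0.1176]
orientation: [-2.166, -2.274, -0.001]
contact_force: [-1.3, -0.9, 0.3]
grip_width: -0.0001
gripper_force: 0.6
```

arm_command(plan="0.001 0 0 0; 0 0 0 0")

```text
clock: 14.55
tcp_pos: [0.4703, -0.2526, 0.1176]
orientation: [-2.166, -2.274, -0.001]
contact_force: [0.3, -0.3, 0.4]
grip_width: -0.0001
gripper_force: 0.1
```

The third click snapped over: the force dropped at -0.253, again 14 mm on. I'll back off, lift and clear the view.

arm_command(plan="-0.003 0 0 0; -0.01 0 0 0; 0 0 -0.02 0; 0 0 -0.05 0; -0.05 0 -0.05 0; -0.06 0 0 0; -0.06 0 0 0; -0.06 0 0 0; -0.05 0 0 0; 0 0 0 0; 0 0 0 0")

```text
clock: 15.92
tcp_pos: [0.4839, -0.5398, 0.2312]
orientation: [-2.167, -2.273, -0.001]
contact_force: [0.4, 0.4, -0.0]
grip_width: 0.0002
gripper_force: 0.0
```

Run:
```python
from h import *
p,d=grab('top','top4')
cv2.imwrite('pics/crop4.png',cv2.resize(p[195:260,255:335,::-1],None,fx=9,fy=9,interpolation=cv2.INTER_CUBIC))
togo([0,0,0])
```

```text
tcp [ 0.4845 -0.539   0.2316] toolx yaw deg 92.82 tilt z [ 0.     0.001 -1.   ] F [-0.18  1.66  0.04]
tool shift [ 0.5619 -0.4574  0.2322] t 15.975
```

View pics/crop4.png

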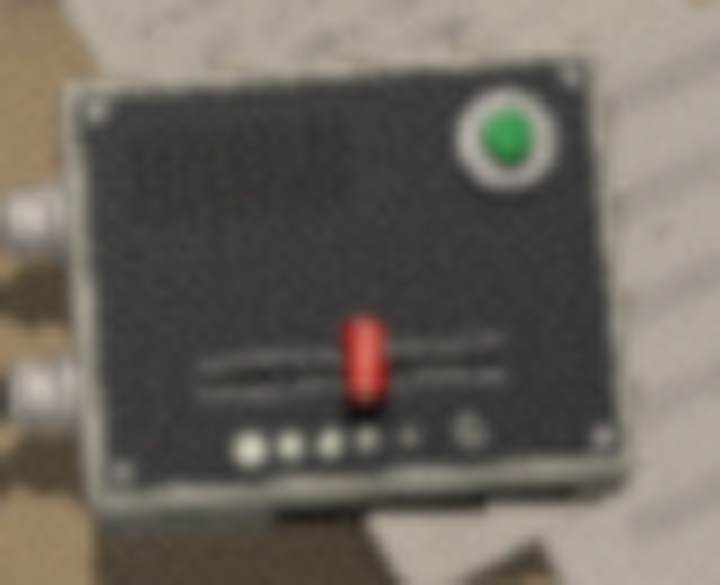

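The top view shows the lever at crop (365,358), level with dot 2 at (368,439) and not dot 3 at (330,443). It moved only about 38 mm, to 0.042, so I stopped just short of the third crest and it fell back to the second notch. The lamp and button are unchanged. I'll return and push about 3 mm further.

arm_command(plan="0.05 0 0 0; 0.06 0 0 0; 0.06 0 0 0; 0.06 0 0 0; 0.05 0 0 0; 0 0 0 0; 0 0 0.05 0; 0 0 0.05 0; 0 0 0 0; 0 0 0 0")

```text
clock: 17.23
tcp_pos: [0.4716, -0.2609, 0.1335]
orientation: [2.166, 2.273, 0.001]
contact_force: [0.3, 0.6, 0.5]
grip_width: 0.0002
gripper_force: 0.0
```

Run:
```python
from h import *
togo([.4708,-.2645,.1176])
```

```text
tcp [ 0.4716 -0.2609  0.1335] toolx yaw deg 92.76 tilt z [ 0.002 -0.001 -1.   ] F [0.33 0.62 0.51]
tool shift [-0.0036 -0.001   0.0159] t 17.225
```

arm_command(plan="-0.005 -0.0005 0 0; 0 0 0 0; 0 0 0.008 0; 0 0 0.008 0; 0 0 0 0; 0.002 0 0 0; 0.002 0 0 0; 0.002 0 0 0; 0 0 0 0")

```text
clock: 18.35
tcp_pos: [0.4702, -0.2593, 0.116]
orientation: [2.167, 2.274, 0.0]
contact_force: [-0.0, -0.5, -0.1]
grip_width: 0.0002
gripper_force: 0.0
```

arm_command(plan="0.001 0 0 0; 0.001 0 0 0; 0 0 0 0")

```text
clock: 18.73
tcp_pos: [0.47, -0.258, 0.1159]
orientation: [2.168, 2.273, -0.0]
contact_force: [-0.3, -1.6, 0.1]
grip_width: -0.0001
gripper_force: 1.0
```

arm_command(plan="0.001 0 0 0; 0.001 0 0 0; 0 0 0 0")

```text
clock: 19.1
tcp_pos: [0.47, -0.2559, 0.1159]
orientation: [2.168, 2.273, -0.0]
contact_force: [0.3, -4.1, -0.5]
grip_width: 0.0001
gripper_force: 1.9
```

arm_command(plan="0.001 0 0 0; 0 0 0 0")

```text
clock: 19.35
tcp_pos: [0.4699, -0.2539, 0.1158]
orientation: [-2.167, -2.274, -0.001]
contact_force: [-0.1, -1.1, 0.2]
grip_width: 0.0002
gripper_force: 0.9
```

arm_command(plan="0.001 0 0 0; 0 0 0 0")

```text
clock: 19.6
tcp_pos: [0.4698, -0.2527, 0.1157]
orientation: [-2.166, -2.274, -0.001]
contact_force: [0.4, -0.6, -0.4]
grip_width: -0.0001
gripper_force: 0.2
```

arm_command(plan="0.001 0 0 0; 0 0 0 0")

```text
clock: 19.85
tcp_pos: [0.4696, -0.252, 0.1156]
orientation: [-2.166, -2.274, -0.0]
contact_force: [-0.4, -0.1, 0.4]
grip_width: 0.0002
gripper_force: 0.0
```

arm_command(plan="0.001 0 0 0; 0 0 0 0")

```text
clock: 20.1
tcp_pos: [0.4696, -0.2513, 0.1157]
orientation: [-2.167, -2.274, -0.0]
contact_force: [-0.1, -0.1, 0.1]
grip_width: 0.0001
gripper_force: 0.0
```

arm_command(plan="0.001 0 0 0; 0 0 0 0")

```text
clock: 20.35
tcp_pos: [0.4696, -0.2504, 0.1158]
orientation: [-2.167, -2.274, -0.0]
contact_force: [0.2, -0.2, -0.7]
grip_width: 0.0001
gripper_force: 0.0
```

arm_command(plan="-0.003 0 0 0; -0.01 0 0 0; 0 0 -0.02 0; 0 0 -0.05 0; -0.05 0 -0.05 0; -0.06 0 0 0; -0.06 0 0 0; -0.06 0 0 0; -0.05 0 0 0; 0 0 0 0; 0 0 0 0; 0 0 0 0")

```text
clock: 21.85
tcp_pos: [0.4841, -0.5359, 0.2302]
orientation: [-2.165, -2.276, -0.001]
contact_force: [-0.4, -0.7, 0.3]
grip_width: 0.0001
gripper_force: 0.0
```

Run:
```python
from h import *
p,d=grab('top','top5')
cv2.imwrite('pics/crop5.png',cv2.resize(p[195:260,255:335,::-1],None,fx=9,fy=9,interpolation=cv2.INTER_CUBIC))
togo([0,0,0])
```

```text
tcp [ 0.4841 -0.536   0.2304] toolx yaw deg 92.86 tilt z [ 0.  0. -1.] F [-0.16  0.61 -0.7 ]
tool shift [ 0.5594 -0.4568  0.2304] t 21.9
```

View pics/crop5.png

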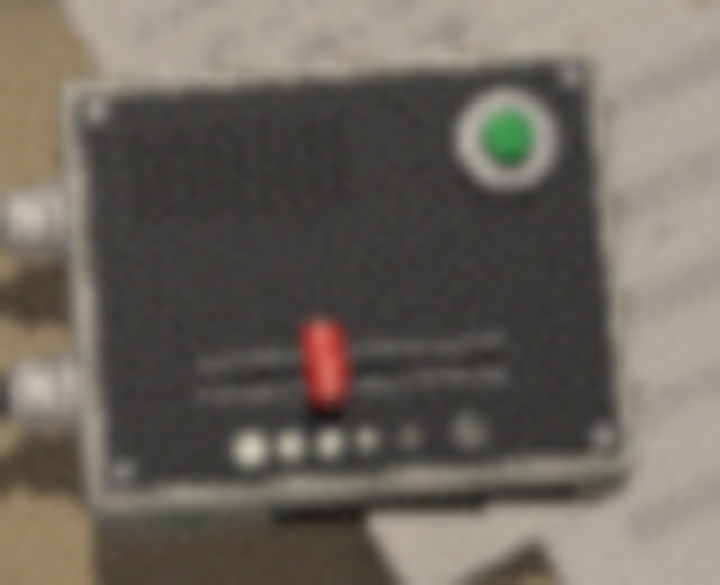

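The lever now stands at crop (325,362), level with the third dot at (330,443). The lamp hasn't moved and the arm is clear, so I'm handing it in.

```bash
python3 -c "
from bench import ticket; print(ticket.hand_in())"
```

```text
the job is handed in; nothing more can be done
None
```

The lamp's button was pressed fully down while the lever stood closed, and the lever now rests at the third click with the lamp unmoved; it took a second push because the first fell back to the second click. The job is handed in, and no verdict came back.

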